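# Pack the paste kit and put its tray away the right way round

## Task

The kit tray was put away back to front, so its pull is inside the sleeve and the plain end sticks out. Slide the tray right out of the sleeve, stand every lidded pot on the bench upright in a bay of the tray (one pot a bay, any order), then book the loaded kit by holding the tray level and pressing it down on the sprung pad of the kit counter until the pad is fully down. Finally turn the tray end for end and slide it, still loaded, fully home into the sleeve with its pull at the mouth; leave the other things on the bench alone.

Things in the scene. Friction and masses are not known exactly. Their poses are not given: they have to be found in the camera images.
- sleeve: grey sheet-metal sleeve fixed to the bench, open at one end only: outside 177 long x 69 wide x 66 mm high, opening 63 wide x 60 mm high, inner depth 173.5 mm, walls, floor and roof 3 mm (inner floor 3 mm above the bench). Origin: middle of the mouth's lower edge, at bench level; x points out of the mouth (roughly to the robot's left), z up
- tray: loose aluminium tray, body 170 (x) x 58 (y) x 20 mm high, walls 3, floor 4 mm, about 0.2 kg; two 14 mm high cross walls make three 52 mm bays, centres at x = -56, 0, +56 mm. Origin: middle of the underside, z up; pull on the +x end. Starts in the sleeve, plain -x end 27 to 39 mm out of the mouth. Grip from above across the 58 mm width
- tray_pull (a point): middle of the tray's steel pull block (28 long, 12 wide, 14 mm high), 99 mm along +x from the tray's origin, 10 mm above its underside. Right way round and fully home, the plain end touches the sleeve's back wall, the tray's origin is at x = -88.5 mm in the sleeve's frame and only the pull sticks out
- pot_0: lidded metal pot, round, 46 mm high, body 43 mm and lid 46 mm in diameter (the lid takes the top 18 mm), about 0.08 kg, standing on the bench in front of the sleeve; origin at the centre of its underside, z up. Two or three such pots are present; this one may be absent (None from the start)
- pot_1: lidded metal pot, round, 46 mm high, body 43 mm and lid 46 mm in diameter (the lid takes the top 18 mm), about 0.08 kg, standing on the bench in front of the sleeve; origin at the centre of its underside, z up. Two or three such pots are present; this one may be absent (None from the start)
- pot_2: lidded metal pot, round, 46 mm high, body 43 mm and lid 46 mm in diameter (the lid takes the top 18 mm), about 0.08 kg, standing on the bench in front of the sleeve; origin at the centre of its underside, z up. Two or three such pots are present; this one may be absent (None from the start)
- counter: kit counter: round dark steel base, 90 mm in diameter and 24 mm high, fixed to the bench, carrying the sprung pad on its axis; origin at the centre of its underside
- pad_top (a point): centre of the top of the counter's sprung round steel pad (52 mm in diameter), 40 mm above the bench when up
- pad (a joint): travel of the sprung pad in m: 0 up, 0.010 fully down. It starts to move at about 8 N and is fully down at about 13 N, so the loaded tray's own weight (under 6 N) does not press it; it springs back when released
- piston: bystander: loose engine piston standing on its skirt, 71 mm in diameter, 58 mm high
- paste_tin: bystander: loose flat round tin, 65 mm in diameter, 24 mm high
- bolt_jar: bystander: loose screw-lid jar with bolts, 72 mm in diameter, 90 mm high
Not all that is in view belongs to the job. What is shaped like the pot_0 but green or yellow is not meant.

How it is judged:
On the way, in this order (a step that is already met when the one before it is completed fails the run):
1. the tray is right out of the sleeve, pull and all (x of tray in the frame of sleeve above 0.113 m), for 0.1 s.
2. every pot stands upright in the tray (x of pot_0 in the frame of tray between -0.068 and 0.068 m and y of pot_0 in the frame of tray between -0.01 and 0.01 m and z of pot_0 in the frame of tray between 0 and 0.009 m and angle between each of pot_0, pot_1, pot_2's own z axis and vertical below 0.15 rad and x of pot_1 in the frame of tray between -0.068 and 0.068 m and y of pot_1 in the frame of tray between -0.01 and 0.01 m and z of pot_1 in the frame of tray between 0 and 0.009 m and x of pot_2 in the frame of tray between -0.068 and 0.068 m and y of pot_2 in the frame of tray between -0.01 and 0.01 m and z of pot_2 in the frame of tray between 0 and 0.009 m), for 0.2 s.
3. the loaded tray presses the counter's pad fully down (at least 9 of its 10 mm) (all of step 2 and value of joint pad above 0.009 m and contact force between tray and counter above 5 N), for 0.1 s.
At the end, for the whole second after the job is handed in: the tray lies in the sleeve with its pull sticking out of the mouth, its body no more than about 4 mm out of the mouth (6.5 mm short of the back wall), level and at rest; every pot stands upright (within 0.15 rad) on the tray's floor in a bay; the pad is up again (all of step 2 and x of tray in the frame of sleeve between -0.095 and -0.082 m and y of tray in the frame of sleeve between -0.006 and 0.006 m and z of tray in the frame of sleeve below 0.008 m and x of tray_pull in the frame of sleeve above 0 m and angle between tray's own z axis and vertical below 0.06 rad and linear speed of tray below 0.02 m/s and value of joint pad below 0.003 m); the robot touches nothing.
It fails at once if the piston is shifted by more than 3 cm (distance of piston from where it was at the start of the episode above 0.03 m).
It fails at once if the flat tin is shifted by more than 3 cm (distance of paste_tin from where it was at the start of the episode above 0.03 m).
It fails at once if the bolt jar is shifted by more than 3 cm (distance of bolt_jar from where it was at the start of the episode above 0.03 m).
Of pot_0, pot_1, pot_2 only 2 to 3 are there at a start; the rules pass over those that are not, and their reading is None.
At some moment in a run one of pot_0, pot_1, pot_2 may be knocked a few centimetres aside while the robot is not near it.
It also fails if it takes over 192 s, if anything falls off the work surface, if the arm or the gripper's body presses on something with over 40 N, if the wrist force passes 120 N, or if a joint passes its speed limit or range.

## Robot

A 7-joint arm with a two-finger parallel gripper is mounted at the origin on the work surface; the furniture and walls round the work are solid. World frame = base frame: x ahead of the robot, y to its left, z up, the work surface at z = 0. Lengths are in m, angles in rad, forces in N, time in s.
With the tool pointing down it reaches from about 0.4 to 0.875 m from the base axis. Payload 19.3 kg.
Tool frame: the origin (TCP) lies midway between the tips of the shut fingers; the grasp point (between the pads) lies 19 mm behind it; z points along the fingers, y is the line along which they close (so a half turn about z gives the same grasp; the last joint's range is limited). The gripper opens to 85 mm and grips with 20 to 120 N. Pads are 22 mm wide; open, the fingers measure 114 mm over their backs; the gripper's body (76 mm by 85 mm) begins 54 mm behind the grasp point. The pads swing forward as they close: fully open they stand 13 mm farther back than shut.
Start: joints at [1.052, 0.521, -0.036, 1.599, 0.021, 1.021, -0.113], TCP at [0.271, -0.563, 0.231] pointing down, gripper open.
Joint ranges: [-2.91, 2.91], [-0.3, 2.13], [-1.5, 1.42], [0.17, 2.43], [-1.26, 4.41], [0.16, 1.93], [-2.52, 2.52]. Speed limits (rad/s): [1.89, 1.89, 2.39, 2.39, 3.01, 3.01, 3.01].

## Interface

Orientations are given as a unit quaternion [w, x, y, z].
In Python, from cell import r gives the robot as it stands.
- The arm moves only by the tool jog_arm, never from a script. Its arguments are lists of equal length, an entry for each row: "travel": the shift along the tool's x, y, z each as a share of 0.15 m, from -1 to 1, a list of three; "turn": the turn about the tool's z as a share of 1.5 rad, from -1 to 1. In form: {"travel": [[tx, ty, tz], ...], "turn": [turn, ...]}. A call has 1 to 20 rows; each row is the pose to reach, as a shift and turn from the pose commanded when the call began, along the tool's axes at that moment; what a row does not reach only later rows make up. A row lasts 1/10 s, in which the tool goes at most 50 mm and 8.59 degrees, less where a joint would pass 70% of its speed; a pose out of reach is approached as far as the arm can. A call with a number of a shift or a turn outside -1 to 1 is refused whole. A call with a gripper value outside its range is refused whole. "hand" is the opening, from -1 (shut) to 1 (fully open), set as the call begins (left out, the last holds). The fingers move at their own pace and stop on an object; "grip_force" is the grip in N (left out, the last holds). Time passes only in rows, so rows that repeat a pose let the fingers close. It gives the time, the measured TCP pose, the force, the opening and the grip force at its end, in the units of the state.
- r.get_state(): the state, without advancing time (a new reading comes with each control period).
- r.get_image(name): name is "scene" or "top"; returns a dict with "image" (384x512x3 uint8, blue, green, red), "fx", "fy", "cx", "cy" (pixels), "cam_to_world" (4x4, takes a point from camera to world coordinates). Camera axes: x right, y down, z forward; pixel columns grow to the right and rows downward; lengths in m; the calibration is good to about 2 mm. A picture is of the moment at which its call begins. There is no depth.
- r.job_done(): hands the job in; it is judged then, once.
Trained networks look in the newest picture that a camera, given by its name, has taken for a name from the list of things; names that differ only in an ending like _2 or _b are one class to them, and where a whole thing is asked for, a point or a joint stands for the part that bears it (a point fixed in the world has none). Each returns a list of dicts, best first, with "score" (0 to 1); they miss things now and then, are a little off and sometimes report something else, mostly with a low value. They report only what shows in the picture. A call takes as long as a camera call. They do not tell look-alikes from the thing itself.
- r.look_for(camera, target): "extent" ([left, top, right, bottom] as shares, 0 to 1, of the picture: columns of its width, rows of its height, round what is visible of it).
- r.cut_out(camera, target): "pixels" (384x512 bool, what is visible of it) and "extent" ([left, top, right, bottom] as shares, 0 to 1, of the picture: columns of its width, rows of its height, round what is visible of it).
- r.place_of(camera, target): "centre" ([row, column] as shares, 0 to 1, of the picture: columns of its width, rows of its height: a listed point, or the origin of a listed thing).
The state is a dict: "clock": time; "q": joint angles; "joint_vel": joint speeds; "joint_efforts": joint torques, N m; "ee_pos": TCP position; "orientation": TCP orientation; "force": force on the tool from outside, world axes, zero at the start; "moment": the same for the moment, N m; "grip_width": opening from 0.0 (shut) to 1.0 (fully open); "grip_force": force on a finger pad.
Only numpy, scipy, OpenCV 4.12 (cv2) and the standard library are available. Lean on these libraries where they do the work, as an engineer would, in place of code of your own. Each camera call takes 0.05 s, during which the arm holds its last target. There are 200 camera calls.

## Working session

There is one attempt and no reset: what is moved stays moved. The work goes in short steps, Python scripts to look and compute and a tool call to move; the robot and the scene stay as the last step left them, time stands still between calls to the robot, and variables do not carry over. Pictures are saved under pics/ and viewed, at most 14 in all, crops included, and the job is handed in when it is done.

Besides the shell and the picture viewer there is one more tool, called after ">>>" by a JSON object that holds its "method" and its "body", one argument or row to a line. jog_arm: Moves the arm, as the interface text tells. Its arguments: {"type":"object","properties":{"travel":{"type":"array"},"turn":{"type":"array"},"hand":{"type":"number"},"grip_force":{"type":"number"}},"required":["travel","turn"]}

```bash
ls; mkdir -p pics; cat > h.py <<'E'
import numpy as np, cv2
from cell import r
def img(name,save=None):
    d=r.get_image(name)
    if save: cv2.imwrite('pics/'+save,d['image'])
    return d
def ray(d,u,v,z):
    T=np.array(d['cam_to_world']); p=np.array([(u-d['cx'])/d['fx'],(v-d['cy'])/d['fy'],1])
    w=T[:3,:3]@p; o=T[:3,3]; return o+w*(z-o[2])/w[2]
def proj(d,P):
    T=np.array(d['cam_to_world']); c=T[:3,:3].T@(np.array(P)-T[:3,3]); return d['fx']*c[0]/c[2]+d['cx'],d['fy']*c[1]/c[2]+d['cy']
E
python3 - <<'E'
from h import *
np.set_printoptions(precision=4,suppress=True)
for c in ['top','scene']:
    d=img(c,c+'0.png'); print(c,d['fx'],d['cx'],d['cy']);print(np.array(d['cam_to_world']))
    for t,z in [('sleeve',0),('tray',0.003),('tray_pull',.013),('pot_0',0),('counter',0),('pad_top',.04),('piston',0),('paste_tin',0),('bolt_jar',0)]:
        for x in r.place_of(c,t):
            if x['score']<.2: continue
            v,u=x['centre'];u*=512;v*=384
            print(t,round(x['score'],2),round(u,1),round(v,1),ray(d,u,v,z)[:2])
s=r.get_state();print(s)
E
```

```text
pics
top 348.21509985752334 259.4040453061792 195.5313198293729
[[ 0.1568 -0.9667  0.2021  0.3684]
 [-0.9876 -0.1525  0.0371  0.0693]
 [-0.005  -0.2054 -0.9787  0.9149]
 [ 0.      0.      0.      1.    ]]
sleeve 0.89 315.2 203.7 [ 0.5585 -0.0466]
tray 0.22 163.8 176.4 [0.5687 0.3682]
pot_0 0.72 371.5 263.5 [ 0.4257 -0.2092]
pot_0 0.7 313.8 253.4 [ 0.4279 -0.0594]
pot_0 0.54 333.1 175.6 [ 0.6431 -0.085 ]
counter 0.6 204.7 228.1 [0.4483 0.2326]
counter 0.52 317.2 254.5 [ 0.4265 -0.0684]
piston 0.8 204.0 163.5 [0.6222 0.268 ]
paste_tin 0.93 198.8 194.7 [0.5343 0.2652]
bolt_jar 0.66 165.6 177.5 [0.5671 0.3637]
scene 449.56344499225503 253.36992470735487 189.4547017842823
[[-0.4755 -0.6581  0.5837 -0.2162]
 [-0.8795  0.3423 -0.3305  0.5179]
 [ 0.0177 -0.6706 -0.7416  1.0092]
 [ 0.      0.      0.      1.    ]]
sleeve 0.64 287.9 181.5 [ 0.558 -0.042]
tray 0.73 299.1 175.2 [ 0.5628 -0.0855]
pot_0 0.65 163.0 228.6 [0.565  0.3623]
pot_0 0.6 321.0 207.4 [ 0.4242 -0.0741]
pot_0 0.53 286.8 158.3 [ 0.6478 -0.0926]
pot_0 0.52 307.6 147.7 [ 0.6594 -0.1802]
pot_0 0.51 196.8 225.0 [0.533  0.2737]
counter 0.74 222.9 241.3 [0.4483 0.2331]
counter 0.5 321.3 205.4 [ 0.4302 -0.0791]
pad_top 0.83 222.5 235.9 [0.4383 0.2377]
piston 0.77 187.3 200.5 [0.6295 0.2621]
paste_tin 0.8 197.6 225.1 [0.5316 0.272 ]
bolt_jar 0.77 163.2 229.9 [0.5605 0.3635]
{'clock': 1.0, 'q': array([ 1.0518,  0.5214, -0.0363,  1.5995,  0.0212,  1.0211, -0.1128]), 'joint_vel': array([ 0.0012,  0.0006, -0.0012, -0.0004, -0.0012,  0.0004,  0.0014]), 'joint_efforts': array([ -0.0007, -92.6852,   1.9785, -37.0259,   0.0181,   0.0015,
         0.    ]), 'ee_pos': array([ 0.2711, -0.5631,  0.2313]), 'orientation': array([ 0.    ,  0.9749,  0.2225, -0.    ]), 'force': array([-0.3827,  0.5356,  1.435 ]), 'moment': array([-0.0073, -0.0307,  0.0266]), 'grip_force': 0.0, 'grip_width': 0.9993509007424601}
```

```bash
python3 - <<'E'
import cv2
for c in ['top','scene']:
    i=cv2.imread(f'pics/{c}0.png'); cv2.imwrite(f'pics/{c}0b.png',cv2.resize(i[100:340,120:440],(800,600),interpolation=cv2.INTER_CUBIC))
E
```

```text
(no output)
```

View pics/top0b.png

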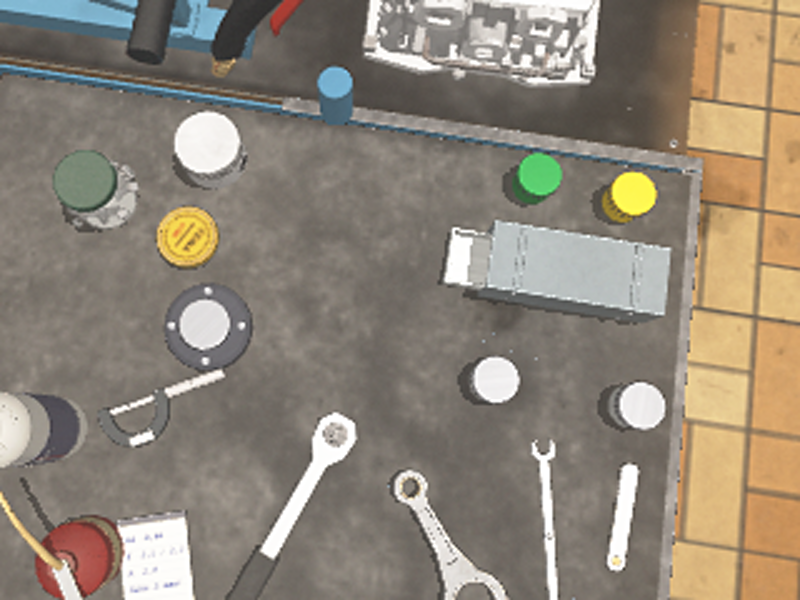

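View pics/scene0b.png

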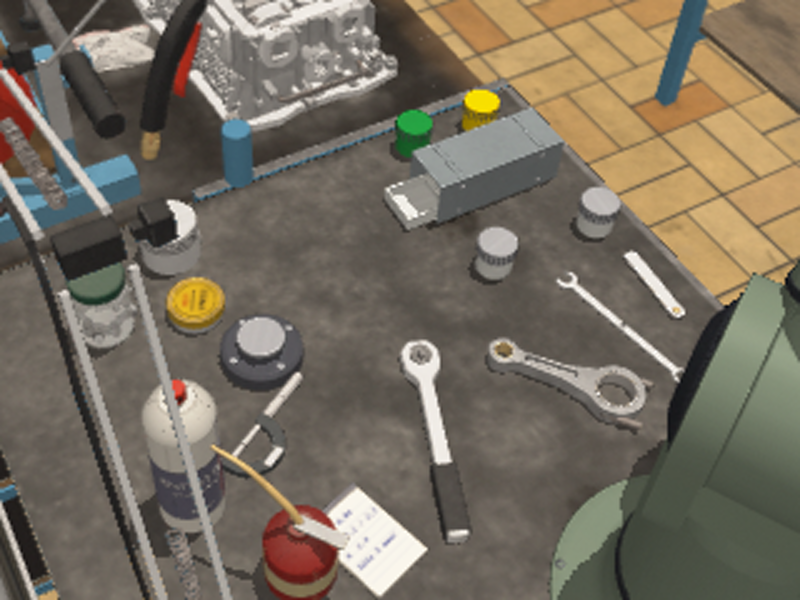

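The top view shows the sleeve at crop (490-670, 222-315) with the tray's plain end at (445-490, 228-290), mouth to the left. There are two silver pots, at (497,380) and (641,405). The green and yellow look-alikes stand behind the sleeve, and the counter is at (205,325). The scene view agrees and shows no third silver pot.

```bash
python3 - <<'E'
from h import *
np.set_printoptions(precision=4,suppress=True)
d=img('top');s=img('scene')
f=lambda d,x,y,z: ray(d,120+x/2.5,100+y/2.5,z)[:2]
print('sleeve roof top');[print(f(d,*p,.066)) for p in [(497,222),(671,248),(665,315),(491,290)]]
print('scene');[print(f(s,*p,.066)) for p in [(413,152),(440,182),(562,150),(508,112)]]
print('tray end top');[print(f(d,*p,.023)) for p in [(450,228),(444,286)]]
print('tray end scene');[print(f(s,*p,.023)) for p in [(385,198),(405,225)]]
for n,D in (('top',d),('scene',s)):
    hsv=cv2.cvtColor(D['image'],cv2.COLOR_BGR2HSV)
    for t,z in [('pot_0',.023),('counter',.012),('bolt_jar',.045),('piston',.03),('paste_tin',.012)]:
        for x in r.cut_out(n,t):
            if x['score']<.3: continue
            m=x['pixels'].astype(bool);ys,xs=np.nonzero(m); 
            print(n,t,round(x['score'],2),m.sum(),xs.mean().round(1),ys.mean().round(1),'sat',int(np.median(hsv[m][:,1])),ray(D,xs.mean(),ys.mean(),z)[:2])
print('lids',f(d,497,380,.046),f(d,642,405,.046),f(s,497,246,.046),f(s,600,202,.046))
print('bottle',f(d,20,430,.1),f(d,50,425,0.0),f(s,190,510,0))
E
```

```text
sleeve roof top
[ 0.5838 -0.0425]
[ 0.5844 -0.2161]
[ 0.5168 -0.2158]
[ 0.5148 -0.045 ]
scene
[ 0.5842 -0.0426]
[ 0.5264 -0.0447]
[ 0.5042 -0.2048]
[ 0.5909 -0.1852]
tray end top
[ 0.5807 -0.0003]
[ 0.5187 -0.0023]
tray end scene
[0.568  0.0032]
[0.519  0.0043]
top pot_0 0.62 315 317.3 251.7 sat 2 [ 0.432  -0.0643]
top pot_0 0.58 321 371.7 178.2 sat 173 [ 0.645  -0.1824]
top pot_0 0.57 279 334.4 171.2 sat 143 [ 0.6487 -0.083 ]
top counter 0.63 961 203.3 230.9 sat 7 [0.4396 0.2326]
top bolt_jar 0.65 855 157.6 175.8 sat 33 [0.5585 0.3705]
top piston 0.82 677 203.8 159.1 sat 6 [0.6259 0.2642]
top paste_tin 0.95 489 194.9 194.5 sat 169 [0.531  0.2729]
top paste_tin 0.69 687 204.0 159.4 sat 6 [0.6302 0.2676]
scene pot_0 0.84 253 318.2 200.5 sat 11 [ 0.435  -0.0679]
scene pot_0 0.79 251 358.3 184.9 sat 11 [ 0.4309 -0.2099]
scene pot_0 0.46 187 284.8 152.3 sat 192 [ 0.6547 -0.0872]
scene counter 0.87 837 223.9 240.5 sat 10 [0.4416 0.2329]
scene bolt_jar 0.88 659 161.4 222.1 sat 23 [0.5527 0.3654]
scene piston 0.89 387 189.9 197.8 sat 19 [0.6104 0.259 ]
scene paste_tin 0.96 401 197.8 221.5 sat 204 [0.534  0.2693]
lids [ 0.4303 -0.0646] [ 0.4285 -0.2077] [ 0.4257 -0.0604] [ 0.4267 -0.2076]
bottle [0.3131 0.3693] [0.3161 0.3768] [0.3097 0.3733]
```

```bash
cat >> h.py <<'E'
def boxpts(o,a,xs,ys,zs):
    # o: frame origin xy, a: direction angle of x axis
    c,s=np.cos(a),np.sin(a)
    return [[(o[0]+c*x-s*y,o[1]+s*x+c*y,z) for x,y in [(xs[0],ys[0]),(xs[1],ys[0]),(xs[1],ys[1]),(xs[0],ys[1])]] for z in zs]
def draw(im,d,loops,x0,y0,k,col):
    for L in loops:
        p=np.array([[(u+.5-x0)*k,(v+.5-y0)*k] for u,v in (proj(d,q) for q in L)]).round().astype(np.int32)
        cv2.polylines(im,[p],True,col,1,cv2.LINE_AA)
def disc(o,rad,z): return [[(o[0]+rad*np.cos(t),o[1]+rad*np.sin(t),z) for t in np.linspace(0,6.28,40)]]
def w2t(x,y,z,yaw=None,s=None):
    """rows for a target world pose; yaw = world angle of tool x axis"""
    from scipy.spatial.transform import Rotation as R
    s=s or r.get_state(); w,a,b,c=s['orientation']; M=R.from_quat([a,b,c,w]).as_matrix()
    t=M.T@(np.array([x,y,z])-s['ee_pos'])/.15
    y0=np.arctan2(M[1,0],M[0,0]); out=[round(float(v),3) for v in t]
    tu=0
    if yaw is not None:
        e=(y0-yaw+np.pi)%(2*np.pi)-np.pi   # tool z down: + turn lowers world yaw
        tu=round(float(e/1.5),3)
    print('pos',np.round(s['ee_pos'],4),'yaw',round(float(y0),3),'q7',round(float(s['q'][6]),2),'t',round(s['clock'],1),'F',np.round(s['force'],1),'w',round(s['grip_width']*85,1),'-> travel',out,'turn',tu)
E
python3 - <<'E'
from h import *
import math
a=math.radians(90.4); o=(.5493,-.0425)
out=[]
for n,(x0,y0) in (('top',(290,175)),('scene',(260,130))):
    im=cv2.imread(f'pics/{n}0.png'); d=img(n); k=6
    w=cv2.resize(im[y0:y0+66,x0:x0+130],None,fx=k,fy=k,interpolation=cv2.INTER_CUBIC)
    draw(w,d,boxpts(o,a,(-.177,0),(-.0345,.0345),(0,.066)),x0,y0,k,(0,0,255))
    draw(w,d,boxpts(o,a,(-.1,.042),(-.029,.029),(.003,.023)),x0,y0,k,(255,0,0))
    out.append(w[:300*2])
cv2.imwrite('pics/ov1.png',cv2.resize(np.vstack(out),(590,600)) if 0 else np.vstack([c[:396] for c in out])[:792])
i=cv2.imread('pics/ov1.png');cv2.imwrite('pics/ov1.png',cv2.resize(i,None,fx=.75,fy=.75,interpolation=cv2.INTER_AREA))
w2t(.5493,-.02,.15,0)
E
```

```text
pos [ 0.2712 -0.5631  0.2313] yaw 0.449 q7 -0.11 t 1.7 F [-0.2 -0.1  0.5] w 85.3 -> travel [3.241, -2.458, 0.542] turn 0.299
```

View pics/ov1.png

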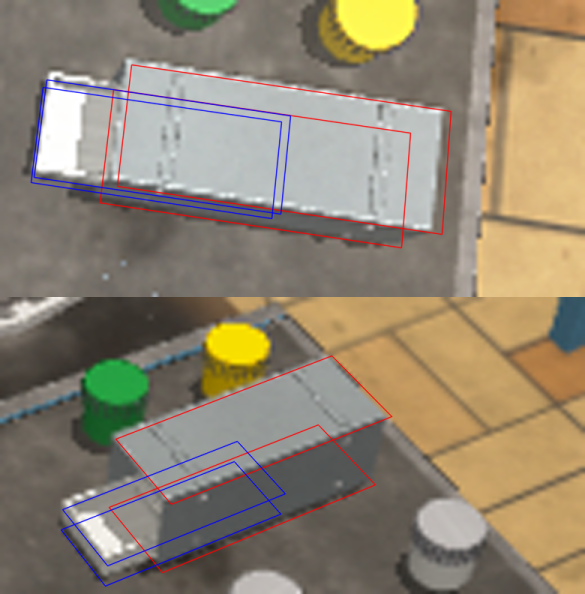

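The overlay fits in the scene view and sits about 1 px low in the top view. I take the sleeve mouth at about (0.551, -0.0415), its x axis along +y, and the tray end at y ≈ 0. I'll move in now.

>>> {"method": "jog_arm", "body": {
  "travel": [
    [1, -0.758, 0],
    [1, -0.758, 0],
    [1, -0.758, 0],
    [1, -0.758, 0],
    [1, -0.758, 0],
    [1, -0.758, 0],
    [1, -0.758, 0],
    [1, -0.758, 0],
    [1, -0.758, 0]
  ],
  "turn": [-0.753, -0.753, -0.753, -0.753, -0.753, -0.753, -0.753, -0.753, -0.753],
  "hand": 1,
  "grip_force": 80
}}

```text
clock: 2.6
ee_pos: [0.3569, -0.3957, 0.2313]
orientation: [0.0, 0.704, 0.71, 0.0]
force: [-0.5, 0.4, -1.2]
grip_width: 1.002
grip_force: 0.0
```

```bash
python3 -c "
from h import *
w2t(.551,-.018,.1,1.578)"
```

```text
pos [ 0.3569 -0.3957  0.2313] yaw 1.579 q7 0.58 t 2.6 F [-0.5  0.4 -1.2] w 85.2 -> travel [2.507, 1.316, 0.876] turn 0.001
```

>>> {"method": "jog_arm", "body": {
  "travel": [
    [1, 0.5, 0],
    [1, 0.5, 0],
    [1, 0.5, 0],
    [1, 0.5, 0],
    [1, 0.5, 0]
  ],
  "turn": [0, 0, 0, 0, 0]
}}

```text
clock: 3.1
ee_pos: [0.4323, -0.2423, 0.2316]
orientation: [0.0, 0.704, 0.71, 0.0]
force: [0.1, -0.5, 0.1]
grip_width: 1.002
grip_force: 0.0
```

>>> {"method": "jog_arm", "body": {
  "travel": [
    [1, 0.5, 0],
    [1, 0.5, 0],
    [1, 0.5, 0],
    [1, 0.5, 0],
    [1, 0.5, 0]
  ],
  "turn": [0, 0, 0, 0, 0]
}}

```text
clock: 3.6
ee_pos: [0.5056, -0.0924, 0.2313]
orientation: [-0.0, 0.704, 0.71, 0.0]
force: [-0.5, -0.5, 0.1]
grip_width: 1.004
grip_force: 0.0
```

```bash
python3 -c "
from h import *
w2t(.551,-.014,.1,1.578)"
```

```text
pos [ 0.5056 -0.0924  0.2313] yaw 1.579 q7 -0.12 t 3.6 F [-0.5 -0.5  0.1] w 85.3 -> travel [0.52, 0.306, 0.876] turn 0.001
```

>>> {"method": "jog_arm", "body": {
  "travel": [
    [0.52, 0.306, 0],
    [0.52, 0.306, 0.3],
    [0.52, 0.306, 0.6],
    [0.52, 0.306, 0.95],
    [0.52, 0.306, 0.95],
    [0.52, 0.306, 0.95]
  ],
  "turn": [0, 0, 0, 0, 0, 0]
}}

```text
clock: 4.2
ee_pos: [0.5496, -0.0174, 0.0888]
orientation: [-0.001, 0.705, 0.709, -0.001]
force: [0.2, 0.8, 0.1]
grip_width: 1.003
grip_force: 0.0
```

>>> {"method": "jog_arm", "body": {
  "travel": [
    [0, 0, 0.2],
    [0, 0, 0.4],
    [0, 0, 0.48],
    [0, 0, 0.54],
    [0, 0, 0.56],
    [0, 0, 0.56]
  ],
  "turn": [0, 0, 0, 0, 0, 0]
}}

```text
clock: 4.8
ee_pos: [0.5507, -0.0163, 0.0058]
orientation: [0.0, 0.705, 0.71, 0.0]
force: [0.0, -0.7, 1.5]
grip_width: 1.0
grip_force: 0.0
```

```bash
python3 -c "
from h import *
w2t(.551,-.014,.005,1.578)
a=img('top')['image'][150:290,220:400];b=img('scene')['image'][110:250,220:400]
cv2.imwrite('pics/g1.png',cv2.resize(np.hstack([a,b]),None,fx=2.2,fy=2.2,interpolation=cv2.INTER_CUBIC))"
```

```text
pos [ 0.5507 -0.0163  0.0058] yaw 1.578 q7 -0.47 t 4.8 F [ 0.  -0.7  1.5] w 85.0 -> travel [0.015, 0.002, 0.005] turn -0.0
```

View pics/g1.png

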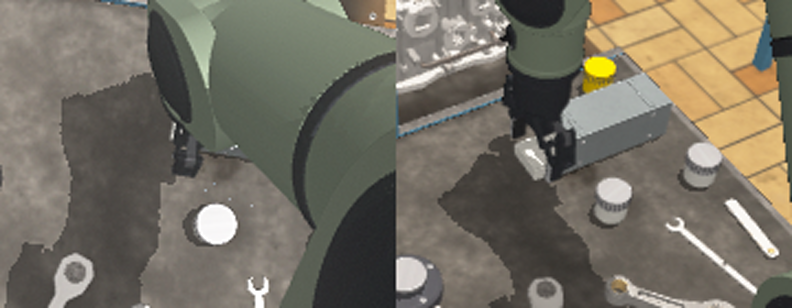

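The fingers straddle the plain end. Closing.

>>> {"method": "jog_arm", "body": {
  "travel": [
    [0, 0, 0.01],
    [0, 0, 0.01],
    [0, 0, 0.01],
    [0, 0, 0.01],
    [0, 0, 0.01],
    [0, 0, 0.01],
    [0, 0, 0.01],
    [0, 0, 0.01]
  ],
  "turn": [0, 0, 0, 0, 0, 0, 0, 0],
  "hand": -1,
  "grip_force": 80
}}

```text
clock: 5.7
ee_pos: [0.5504, -0.0161, 0.004]
orientation: [0.0, 0.705, 0.71, 0.0]
force: [-2.9, 0.3, 12.5]
grip_width: 0.658
grip_force: 83.2
```

>>> {"method": "jog_arm", "body": {
  "travel": [
    [0, 0, -0.01],
    [0.05, 0, -0.01],
    [0.12, 0, -0.01],
    [0.25, 0, -0.01],
    [0.38, 0, -0.01],
    [0.5, 0, -0.01],
    [0.62, 0, -0.01],
    [0.75, 0, -0.01],
    [0.87, 0, -0.01],
    [1, 0, -0.01],
    [1, 0, -0.01]
  ],
  "turn": [0, 0, 0, 0, 0, 0, 0, 0, 0, 0, 0]
}}

```text
clock: 6.8
ee_pos: [0.5483, 0.1383, 0.0048]
orientation: [-0.001, 0.703, 0.711, 0.001]
force: [0.2, -0.4, -1.9]
grip_width: 0.658
grip_force: 84.9
```

```bash
python3 -c "
from h import *
w2t(.551,.2,.008,1.578)
a=img('top')['image'][130:290,180:360];b=img('scene')['image'][110:270,200:380]
cv2.imwrite('pics/g2.png',cv2.resize(np.hstack([a,b]),None,fx=2.2,fy=2.2,interpolation=cv2.INTER_CUBIC))"
```

```text
pos [0.5483 0.1383 0.0048] yaw 1.582 q7 -0.7 t 6.8 F [ 0.2 -0.4 -1.9] w 55.9 -> travel [0.411, 0.023, -0.021] turn 0.003
```

View pics/g2.png

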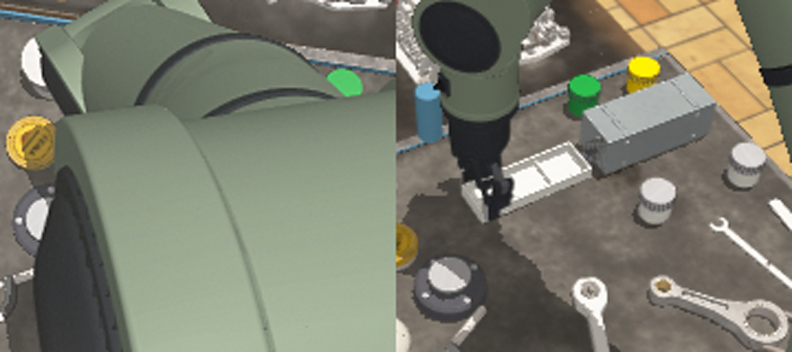

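>>> {"method": "jog_arm", "body": {
  "travel": [
    [0.08, 0, 0],
    [0.16, 0, 0],
    [0.25, 0, 0],
    [0.25, 0, 0],
    [0.25, 0, -0.1],
    [0.25, 0, -0.2],
    [0.25, 0, -0.2],
    [0.25, 0, -0.2],
    [0.25, 0, -0.2],
    [0.25, 0, -0.2],
    [0.25, 0, -0.2],
    [0.25, 0, -0.2],
    [0.25, 0, -0.2],
    [0.25, 0, -0.2],
    [0.25, 0, -0.2],
    [0.1, 0.15, -0.2],
    [-0.09, 0.34, -0.2],
    [-0.09, 0.34, -0.2],
    [-0.09, 0.34, -0.2]
  ],
  "turn": [0, 0, 0, 0, 0, 0, 0.09, 0.18, 0.27, 0.36, 0.45, 0.54, 0.63, 0.7, 0.707, 0.707, 0.707, 0.707, 0.707]
}}

```text
clock: 8.8
ee_pos: [0.6006, 0.1195, 0.0355]
orientation: [-0.0, 0.967, 0.256, 0.0]
force: [-0.5, 0.1, -2.3]
grip_width: 0.655
grip_force: 85.7
```

```bash
python3 -c "
from h import *
w2t(.60,.125,.008,.52)
a=img('top')['image'][130:290,180:360];b=img('scene')['image'][110:270,200:380]
cv2.imwrite('pics/g3.png',cv2.resize(np.hstack([a,b]),None,fx=2.2,fy=2.2,interpolation=cv2.INTER_CUBIC))"
```

```text
pos [0.6006 0.1195 0.0355] yaw 0.518 q7 -1.41 t 8.8 F [-0.5  0.1 -2.3] w 55.7 -> travel [0.015, -0.034, 0.183] turn -0.001
```

View pics/g3.png

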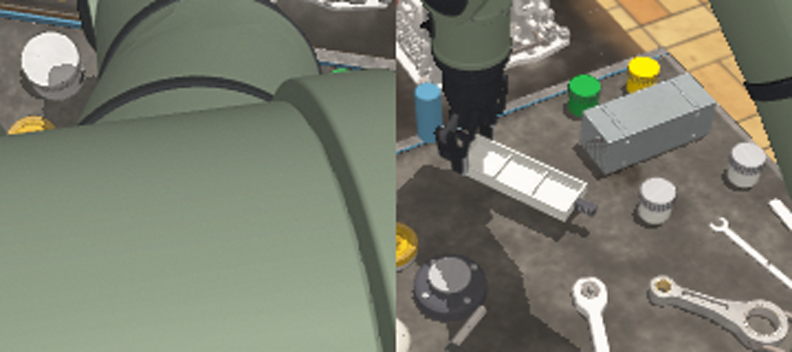

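The tray is out, level, with its pull toward the robot. Setting it down and opening.

>>> {"method": "jog_arm", "body": {
  "travel": [
    [0, 0, 0.08],
    [0, 0, 0.15],
    [0, 0, 0.2],
    [0, 0, 0.217],
    [0, 0, 0.22],
    [0, 0, 0.22]
  ],
  "turn": [0, 0, 0, 0, 0, 0]
}}

```text
clock: 9.5
ee_pos: [0.5998, 0.1209, 0.0015]
orientation: [-0.0, 0.967, 0.256, -0.0]
force: [-0.8, -0.0, -1.1]
grip_width: 0.656
grip_force: 85.8
```

>>> {"method": "jog_arm", "body": {
  "travel": [
    [0, 0, 0],
    [0, 0, 0],
    [0, 0, 0],
    [0, 0, 0],
    [0, 0, -0.2],
    [0, 0, -0.5],
    [0, 0, -0.8],
    [0, 0, -0.9],
    [0, 0, -0.9]
  ],
  "turn": [0, 0, 0, 0, 0, 0, 0, 0, 0],
  "hand": 1
}}

```text
clock: 10.4
ee_pos: [0.6013, 0.1209, 0.1394]
orientation: [0.0, 0.967, 0.256, 0.002]
force: [-0.0, 1.1, -0.6]
grip_width: 0.998
grip_force: 0.0
```

```bash
python3 -c "
from h import *
w2t(.4285,-.063,.135,.518)"
```

```text
pos [0.6013 0.1209 0.1394] yaw 0.518 q7 -1.4 t 10.4 F [-0.   1.1 -0.6] w 84.9 -> travel [-1.608, 0.496, 0.023] turn -0.0
```

>>> {"method": "jog_arm", "body": {
  "travel": [
    [-0.3, 0.1, 0],
    [-0.6, 0.2, 0],
    [-0.9, 0.3, 0],
    [-1, 0.33, 0],
    [-1, 0.33, 0]
  ],
  "turn": [0, 0, 0, 0, 0]
}}

```text
clock: 10.9
ee_pos: [0.4925, 0.0015, 0.1361]
orientation: [0.0, 0.967, 0.255, -0.001]
force: [1.2, 0.3, -0.2]
grip_width: 1.001
grip_force: 0.0
```

```bash
cat >> h.py <<'E'
def pots(cams=('top','scene'),z=.023,rep=1):
    for n in cams:
        D=img(n); hsv=cv2.cvtColor(D['image'],cv2.COLOR_BGR2HSV)
        for x in r.cut_out(n,'pot_0'):
            m=x['pixels'].astype(bool);ys,xs=np.nonzero(m); st=int(np.median(hsv[m][:,1]))
            if x['score']<.3 or st>60: continue
            print(n,round(x['score'],2),m.sum(),np.round([xs.mean(),ys.mean()],1),'sat',st,np.round(ray(D,xs.mean(),ys.mean(),z)[:2],4))
E
python3 -c "
from h import *
w2t(.4285,-.063,.135,.518)
pots()
a=img('top')['image'][130:290,180:360];b=img('scene')['image'][110:270,200:380]
cv2.imwrite('pics/g4.png',cv2.resize(np.hstack([a,b]),None,fx=2.2,fy=2.2,interpolation=cv2.INTER_CUBIC))"
```

```text
pos [0.4925 0.0015 0.1361] yaw 0.515 q7 -1.23 t 10.9 F [ 1.2  0.3 -0.2] w 85.1 -> travel [-0.583, 0.164, 0.008] turn -0.002
scene 0.84 290 [317.9 200.9] sat 11 [ 0.4343 -0.0664]
scene 0.62 279 [358.7 184.3] sat 11 [ 0.4323 -0.2124]
```

View pics/g4.png

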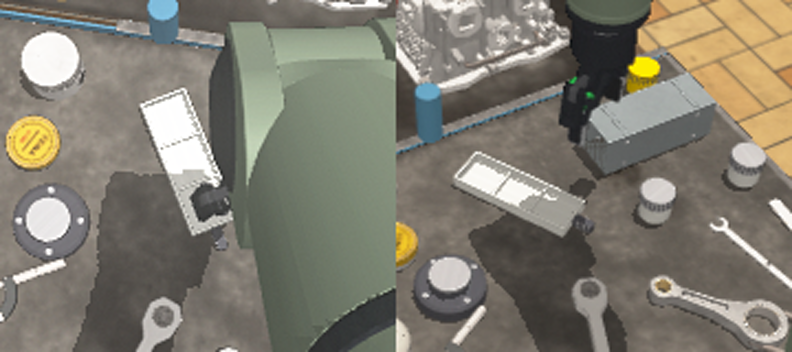

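>>> {"method": "jog_arm", "body": {
  "travel": [
    [-0.3, 0.08, 0],
    [-0.573, 0.17, 0],
    [-0.573, 0.17, 0.3],
    [-0.573, 0.17, 0.5],
    [-0.573, 0.17, 0.5]
  ],
  "turn": [0, 0, 0, 0, 0]
}}

```text
clock: 11.7
ee_pos: [0.4306, -0.0607, 0.0592]
orientation: [-0.001, 0.967, 0.256, -0.002]
force: [-0.0, 0.4, 0.2]
grip_width: 0.998
grip_force: 0.0
```

```bash
python3 -c "
from h import *
np.set_printoptions(precision=4,suppress=True)
w2t(.430,-.064,.013,.518)
t=img('top');s=img('scene')
g=lambda x,y:(ray(s,200+(x-396)/2.2,110+y/2.2,.02)[:2])
f=lambda x,y:(ray(t,180+x/2.2,130+y/2.2,.02)[:2])
print('scene',g(478,152),g(453,184),g(590,207),g(562,238))
print('top',f(140,103),f(185,88),f(191,236))
for n,D in (('top',t),('scene',s)):
  for x in r.cut_out(n,'tray'):
    m=x['pixels'].astype(np.uint8); print(n,x['score'],m.sum(),np.argwhere(m).mean(0)[::-1])
    if x['score']<.3: continue
    ps=np.argwhere(m)[:,::-1].astype(float)
    W=np.array([ray(D,u,v,.02)[:2] for u,v in ps],np.float32); q=cv2.minAreaRect(W*1000); print(q)
"
```

```text
pos [ 0.4306 -0.0607  0.0592] yaw 0.518 q7 -1.13 t 11.7 F [-0.   0.4  0.2] w 84.8 -> travel [-0.013, 0.018, 0.308] turn 0.0
scene [0.6221 0.1002] [0.5851 0.1565] [0.4659 0.015 ] [0.4381 0.0738]
top [0.5969 0.1525] [0.6239 0.1018] [0.4483 0.0673]
top 0.66 1544 [266.0525 204.3491]
((526.524169921875, 78.4610366821289), (199.7078094482422, 60.78507995605469), 30.933088302612305)
scene 0.61 1079 [256.2697 197.8897]
((524.4093627929688, 82.87218475341797), (200.18492126464844, 69.99626922607422), 29.933631896972656)
```

>>> {"method": "jog_arm", "body": {
  "travel": [
    [-0.013, 0.018, 0.1],
    [-0.013, 0.018, 0.2],
    [-0.013, 0.018, 0.28],
    [-0.013, 0.018, 0.308],
    [-0.013, 0.018, 0.308]
  ],
  "turn": [0, 0, 0, 0, 0]
}}

```text
clock: 12.4
ee_pos: [0.4319, -0.0644, 0.0157]
orientation: [-0.0, 0.967, 0.256, -0.0]
force: [-0.5, 0.1, -0.1]
grip_width: 1.0
grip_force: 0.0
```

>>> {"method": "jog_arm", "body": {
  "travel": [
    [0, 0, 0],
    [0, 0, 0],
    [0, 0, 0],
    [0, 0, 0],
    [0, 0, 0],
    [0, 0, 0],
    [0, 0, 0],
    [0, 0, 0]
  ],
  "turn": [0, 0, 0, 0, 0, 0, 0, 0],
  "hand": -1,
  "grip_force": 40
}}

```text
clock: 13.2
ee_pos: [0.432, -0.0645, 0.0162]
orientation: [0.0, 0.967, 0.256, 0.0]
force: [-0.4, 0.6, 13.4]
grip_width: 0.527
grip_force: 38.8
```

>>> {"method": "jog_arm", "body": {
  "travel": [
    [0, 0, -0.2],
    [0, 0, -0.4],
    [0, 0, -0.5],
    [0, 0, -0.5]
  ],
  "turn": [0, 0, 0, 0]
}}

```text
clock: 13.6
ee_pos: [0.4328, -0.0647, 0.0925]
orientation: [0.001, 0.967, 0.256, 0.002]
force: [-0.1, 0.3, -2.1]
grip_width: 0.529
grip_force: 41.4
```

```bash
python3 -c "
from h import *
w2t(.5866,.114,.085,.52)
d=img('scene')
a=img('top')['image'][130:290,180:360];b=d['image'][110:270,200:380]
cv2.imwrite('pics/g5.png',cv2.resize(np.hstack([a,b]),None,fx=2.2,fy=2.2,interpolation=cv2.INTER_CUBIC))
pots(z=.085)"
```

```text
pos [ 0.4328 -0.0647  0.0925] yaw 0.517 q7 -1.11 t 13.6 F [-0.1  0.3 -2.1] w 45.0 -> travel [1.48, -0.528, 0.054] turn -0.002
scene 0.8 285 [358.6 183.9] sat 11 [ 0.3928 -0.1671]
```

View pics/g5.png

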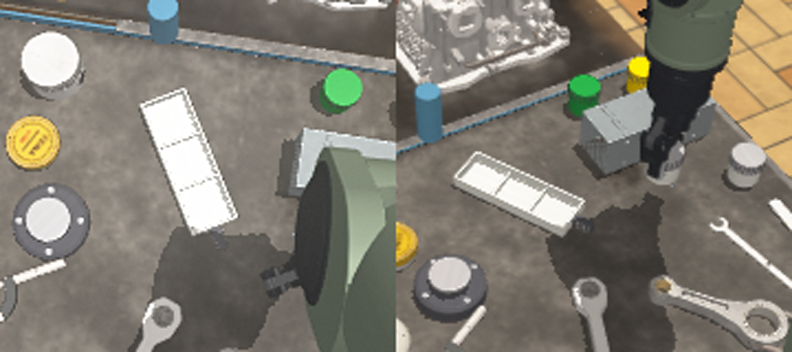

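>>> {"method": "jog_arm", "body": {
  "travel": [
    [0.3, -0.15, 0],
    [0.6, -0.3, 0],
    [0.9, -0.45, 0],
    [1, -0.528, 0],
    [1, -0.528, 0]
  ],
  "turn": [0, 0, 0, 0, 0]
}}

```text
clock: 14.4
ee_pos: [0.5234, 0.082, 0.0896]
orientation: [-0.001, 0.966, 0.258, -0.0]
force: [0.1, -1.4, -0.6]
grip_width: 0.526
grip_force: 41.4
```

```bash
python3 -c "
from h import *
t=img('top')
P=np.array([ray(t,180+x/2.2,130+y/2.2,.02)[:2] for x,y in [(140,103),(184,89),(238,215),(193,235)]]);print(P.round(4),P.mean(0).round(4))
w2t(.5866,.114,.085,.52)
"
```

```text
[[0.5969 0.1525]
 [0.6224 0.1028]
 [0.4811 0.0167]
 [0.4498 0.0652]] [0.5376 0.0843]
pos [0.5226 0.0797 0.0896] yaw 0.52 q7 -1.37 t 14.4 F [-0.5 -0.2 -1.7] w 44.7 -> travel [0.484, 0.014, 0.03] turn 0.0
```

>>> {"method": "jog_arm", "body": {
  "travel": [
    [0.24, 0.015, 0],
    [0.484, 0.015, 0.03],
    [0.484, 0.015, 0.15],
    [0.484, 0.015, 0.25],
    [0.484, 0.015, 0.25]
  ],
  "turn": [0, 0, 0, 0, 0]
}}

```text
clock: 14.95
ee_pos: [0.585, 0.1109, 0.0507]
orientation: [0.0, 0.967, 0.256, -0.002]
force: [-0.6, -0.2, -2.4]
grip_width: 0.525
grip_force: 41.4
```

```bash
python3 -c "
from h import *
w2t(.5865,.1135,.023,.52)
d=img('scene')
b=d['image'][110:270,200:380]
cv2.imwrite('pics/g6.png',cv2.resize(b,None,fx=3.5,fy=3.5,interpolation=cv2.INTER_CUBIC))"
```

```text
pos [0.585  0.1109 0.0507] yaw 0.517 q7 -1.39 t 14.9 F [-0.6 -0.2 -2.4] w 44.6 -> travel [0.018, -0.01, 0.185] turn -0.002
```

View pics/g6.png

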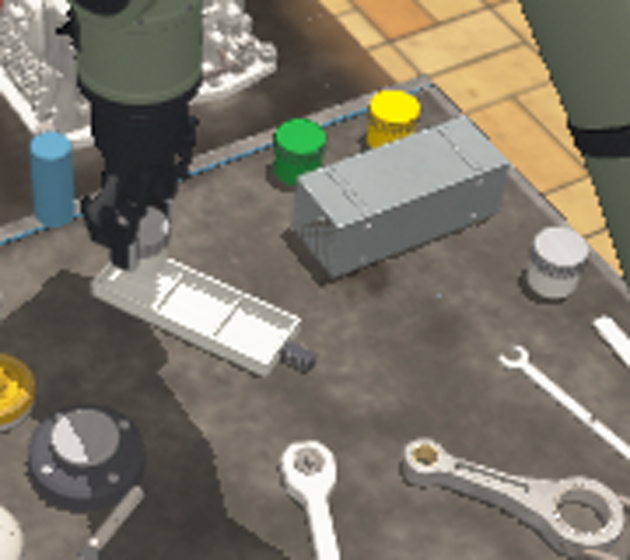

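The pot is above the plain-end bay (crop (145,240)). Lowering and releasing.

>>> {"method": "jog_arm", "body": {
  "travel": [
    [0.018, -0.01, 0],
    [0.018, -0.01, 0.08],
    [0.018, -0.01, 0.15],
    [0.018, -0.01, 0.185],
    [0.018, -0.01, 0.185]
  ],
  "turn": [0, 0, 0, 0, 0]
}}

```text
clock: 15.5
ee_pos: [0.5881, 0.115, 0.0243]
orientation: [0.0, 0.967, 0.256, -0.001]
force: [-0.7, 0.2, -1.4]
grip_width: 0.527
grip_force: 41.4
```

```bash
python3 -c "
from h import *
w2t(.5865,.1135,.022,.52)"
```

```text
pos [0.5881 0.115  0.0243] yaw 0.518 q7 -1.4 t 15.5 F [-0.7  0.2 -1.4] w 44.8 -> travel [-0.014, 0.003, 0.015] turn -0.001
```

>>> {"method": "jog_arm", "body": {
  "travel": [
    [-0.012, 0, 0],
    [-0.012, 0, 0.02],
    [-0.012, 0, 0.02]
  ],
  "turn": [0, 0, 0]
}}

```text
clock: 15.8
ee_pos: [0.5871, 0.1142, 0.0223]
orientation: [0.0, 0.967, 0.256, 0.0]
force: [-0.6, -0.4, -1.4]
grip_width: 0.53
grip_force: 41.4
```

>>> {"method": "jog_arm", "body": {
  "travel": [
    [0, 0, 0],
    [0, 0, 0],
    [0, 0, 0],
    [0, 0, 0],
    [0, 0, -0.1],
    [0, 0, -0.3],
    [0, 0, -0.6],
    [0, 0, -0.65]
  ],
  "turn": [0, 0, 0, 0, 0, 0, 0, 0],
  "hand": 1
}}

```text
clock: 16.6
ee_pos: [0.5893, 0.1147, 0.1254]
orientation: [-0.0, 0.967, 0.256, 0.003]
force: [0.1, 0.0, -0.4]
grip_width: 1.0
grip_force: 0.0
```

>>> {"method": "jog_arm", "body": {
  "travel": [
    [-0.3, 0.1, 0],
    [-0.6, 0.2, 0],
    [-0.9, 0.3, 0],
    [-1, 0.6, 0],
    [-1, 0.8, 0],
    [-1, 0.9, 0],
    [-1, 0.9, 0]
  ],
  "turn": [0, 0, 0, 0, 0, 0, 0]
}}

```text
clock: 17.3
ee_pos: [0.5244, -0.0789, 0.1204]
orientation: [0.0, 0.967, 0.255, 0.0]
force: [-0.7, 1.1, 0.3]
grip_width: 0.998
grip_force: 0.0
```

```bash
python3 -c "
from h import *
w2t(.4295,-.209,.015,.52)
pots()"
```

```text
pos [ 0.5244 -0.0789  0.1204] yaw 0.515 q7 -1.06 t 17.3 F [-0.7  1.1  0.3] w 84.8 -> travel [-0.978, 0.442, 0.702] turn -0.003
top 0.68 277 [257.1 181.3] sat 2 [0.5894 0.1152]
top 0.39 103 [367.1 263. ] sat 6 [ 0.4238 -0.1913]
scene 0.71 262 [238.7 185.2] sat 10 [0.5951 0.1091]
scene 0.65 262 [359.  184.3] sat 11 [ 0.4318 -0.2131]
```

>>> {"method": "jog_arm", "body": {
  "travel": [
    [-0.2, 0.1, 0],
    [-0.45, 0.2, 0],
    [-0.7, 0.3, 0],
    [-0.978, 0.442, 0],
    [-0.978, 0.442, 0.1],
    [-0.978, 0.442, 0.3],
    [-0.978, 0.442, 0.4],
    [-0.978, 0.442, 0.4],
    [-0.978, 0.442, 0.4]
  ],
  "turn": [-0.1, -0.2, -0.3, -0.4, -0.5, -0.6, -0.703, -0.703, -0.703]
}}

```text
clock: 18.4
ee_pos: [0.4291, -0.2069, 0.0602]
orientation: [-0.0, 0.708, 0.707, 0.0]
force: [0.5, -0.5, 1.3]
grip_width: 1.003
grip_force: 0.0
```

```bash
python3 -c "
from h import *
w2t(.4295,-.2095,.016,1.57)"
```

```text
pos [ 0.4291 -0.2069  0.0602] yaw 1.569 q7 0.0 t 18.4 F [ 0.5 -0.5  1.3] w 85.2 -> travel [-0.018, 0.003, 0.295] turn -0.001
```

>>> {"method": "jog_arm", "body": {
  "travel": [
    [-0.018, 0.003, 0.1],
    [-0.018, 0.003, 0.2],
    [-0.018, 0.003, 0.295],
    [-0.018, 0.003, 0.295]
  ],
  "turn": [0, 0, 0, 0]
}}

```text
clock: 18.8
ee_pos: [0.4294, -0.2097, 0.0155]
orientation: [-0.0, 0.707, 0.707, -0.0]
force: [0.1, 1.0, 0.1]
grip_width: 1.0
grip_force: 0.0
```

>>> {"method": "jog_arm", "body": {
  "travel": [
    [0, 0, 0],
    [0, 0, 0],
    [0, 0, 0],
    [0, 0, 0],
    [0, 0, 0],
    [0, 0, 0],
    [0, 0, 0],
    [0, 0, 0]
  ],
  "turn": [0, 0, 0, 0, 0, 0, 0, 0],
  "hand": -1,
  "grip_force": 40
}}

```text
clock: 19.6
ee_pos: [0.4299, -0.2104, 0.0166]
orientation: [0.001, 0.707, 0.707, 0.0]
force: [-2.8, 2.2, 14.9]
grip_width: 0.527
grip_force: 38.6
```

>>> {"method": "jog_arm", "body": {
  "travel": [
    [0, 0, -0.2],
    [0, 0, -0.45],
    [0, 0, -0.7],
    [0, 0, -0.7]
  ],
  "turn": [0, 0, 0, 0]
}}

```text
clock: 20.0
ee_pos: [0.4313, -0.2111, 0.125]
orientation: [0.003, 0.707, 0.707, 0.001]
force: [0.3, -0.1, -2.3]
grip_width: 0.527
grip_force: 41.5
```

```bash
python3 -c "
from h import *
w2t(.4895,.0575,.085,.52)
pots(['scene'])"
```

```text
pos [ 0.4313 -0.2111  0.125 ] yaw 1.571 q7 0.07 t 20.0 F [ 0.3 -0.1 -2.3] w 44.8 -> travel [1.791, 0.388, 0.264] turn 0.701
scene 0.78 234 [238.3 185.4] sat 10 [0.5949 0.1105]
scene 0.52 240 [364.3 158.1] sat 11 [ 0.5156 -0.2983]
```

>>> {"method": "jog_arm", "body": {
  "travel": [
    [0.3, 0.07, 0],
    [0.6, 0.14, 0],
    [0.9, 0.2, 0],
    [1, 0.22, 0],
    [1, 0.22, 0],
    [1, 0.22, 0],
    [1, 0.22, 0],
    [1, 0.22, 0],
    [1, 0.22, 0]
  ],
  "turn": [0.08, 0.16, 0.25, 0.35, 0.45, 0.55, 0.65, 0.701, 0.701]
}}

```text
clock: 21.0
ee_pos: [0.4616, -0.06, 0.1197]
orientation: [-0.0, 0.966, 0.257, -0.001]
force: [-0.7, 0.0, -0.2]
grip_width: 0.527
grip_force: 41.5
```

```bash
python3 -c "
from h import *
w2t(.4895,.0575,.065,.52)
pots(['top'])"
```

```text
pos [ 0.4616 -0.06    0.1197] yaw 0.52 q7 -1.12 t 21.0 F [-0.7  0.  -0.2] w 44.8 -> travel [0.551, -0.587, 0.364] turn -0.0
top 0.66 261 [256.8 181.6] sat 2 [0.5887 0.1158]
```

>>> {"method": "jog_arm", "body": {
  "travel": [
    [0.27, -0.3, 0],
    [0.551, -0.587, 0.1],
    [0.551, -0.587, 0.3],
    [0.551, -0.587, 0.364],
    [0.551, -0.587, 0.364]
  ],
  "turn": [0, 0, 0, 0, 0]
}}

```text
clock: 21.6
ee_pos: [0.4889, 0.0572, 0.0644]
orientation: [-0.0, 0.966, 0.259, -0.002]
force: [-0.5, 1.0, -0.8]
grip_width: 0.524
grip_force: 41.5
```

```bash
python3 -c "
from h import *
w2t(.4895,.0575,.0225,.52)
d=img('scene')
b=d['image'][110:270,200:380]
cv2.imwrite('pics/g7.png',cv2.resize(b,None,fx=3.5,fy=3.5,interpolation=cv2.INTER_CUBIC))"
```

```text
pos [0.4889 0.0572 0.0644] yaw 0.523 q7 -1.37 t 21.6 F [-0.5  1.  -0.8] w 44.5 -> travel [0.006, 0.0, 0.279] turn 0.002
```

View pics/g7.png

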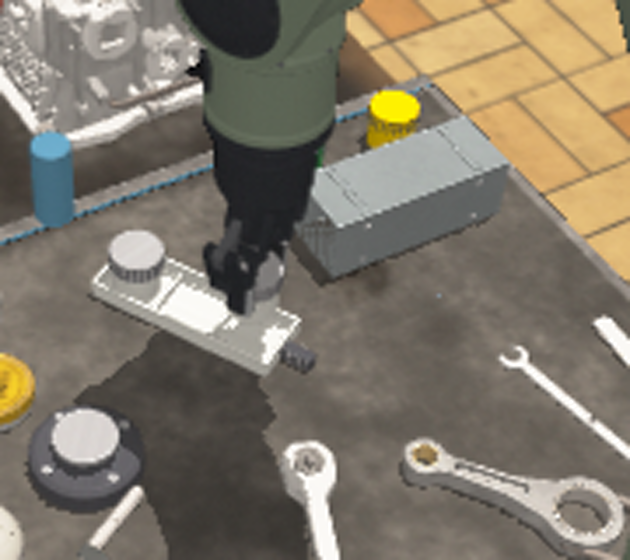

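Pot A stands in the plain-end bay and pot B is above the pull-end bay. Lowering.

>>> {"method": "jog_arm", "body": {
  "travel": [
    [0.006, 0, 0.1],
    [0.006, 0, 0.2],
    [0.006, 0, 0.265],
    [0.006, 0, 0.28],
    [0.006, 0, 0.28],
    [0.006, 0, 0.28]
  ],
  "turn": [0, 0, 0, 0, 0, 0]
}}

```text
clock: 22.25
ee_pos: [0.4912, 0.0576, 0.0247]
orientation: [0.0, 0.966, 0.257, 0.0]
force: [-0.4, 0.6, 0.5]
grip_width: 0.527
grip_force: 41.5
```

>>> {"method": "jog_arm", "body": {
  "travel": [
    [0, 0, 0],
    [0, 0, 0],
    [0, 0, 0],
    [0, 0, 0],
    [0, 0, -0.1],
    [0, 0, -0.3],
    [0, 0, -0.6],
    [0, 0, -0.65]
  ],
  "turn": [0, 0, 0, 0, 0, 0, 0, 0],
  "hand": 1
}}

```text
clock: 23.05
ee_pos: [0.4925, 0.0581, 0.1254]
orientation: [0.0, 0.966, 0.257, 0.003]
force: [-0.0, -0.5, -1.0]
grip_width: 0.997
grip_force: 0.0
```

```bash
python3 -c "
from h import *
w2t(.538,.0855,.12,.52+np.pi)
pots(z=.027)"
```

```text
pos [0.4925 0.0581 0.1254] yaw 0.521 q7 -1.36 t 23.1 F [-0.  -0.5 -1. ] w 84.8 -> travel [0.354, -0.008, 0.038] turn -2.094
scene 0.81 286 [271.  199.7] sat 10 [0.4981 0.054 ]
scene 0.5 252 [238.9 185.5] sat 10 [0.5907 0.1108]
```

>>> {"method": "jog_arm", "body": {
  "travel": [
    [0.2, 0, 0],
    [0.345, -0.008, 0],
    [0.345, -0.008, 0],
    [0.345, -0.008, 0],
    [0.345, -0.008, 0],
    [0.345, -0.008, 0],
    [0.345, -0.008, 0],
    [0.345, -0.008, 0],
    [0.345, -0.008, 0],
    [0.345, -0.008, 0],
    [0.345, -0.008, 0]
  ],
  "turn": [-1, -1, -1, -1, -1, -1, -1, -1, -1, -1, -1]
}}

```text
clock: 24.35
ee_pos: [0.5344, 0.0845, 0.1199]
orientation: [-0.001, 0.53, 0.848, -0.0]
force: [-0.4, 0.4, 1.1]
grip_width: 1.001
grip_force: 0.0
```

>>> {"method": "jog_arm", "body": {
  "travel": [
    [0, 0, 0],
    [0, 0, 0],
    [0, 0, 0],
    [0, 0, 0],
    [0, 0, 0],
    [0, 0, 0],
    [0, 0, 0],
    [0, 0, 0],
    [0, 0, 0],
    [0, 0, 0],
    [0, 0, 0]
  ],
  "turn": [-1, -1, -1, -1, -1, -1, -1, -1, -1, -1, -1]
}}

```text
clock: 25.45
ee_pos: [0.5345, 0.0846, 0.1203]
orientation: [-0.001, -0.188, 0.982, 0.001]
force: [0.5, -0.0, -0.0]
grip_width: 1.004
grip_force: 0.0
```

```bash
python3 -c "
from h import *
w2t(.538,.0855,.06,.52+np.pi)
pots(['top'],z=.027)
t=img('top');b=t['image'][130:250,200:330]
cv2.imwrite('pics/g8.png',cv2.resize(b,None,fx=4.8,fy=4.8,interpolation=cv2.INTER_CUBIC))"
```

```text
pos [0.5345 0.0846 0.1203] yaw -2.764 q7 1.1 t 25.4 F [ 0.5 -0.  -0. ] w 85.3 -> travel [-0.024, -0.004, 0.402] turn -0.095
top 0.68 232 [272.2 220.3] sat 2 [0.4928 0.0604]
```

View pics/g8.png

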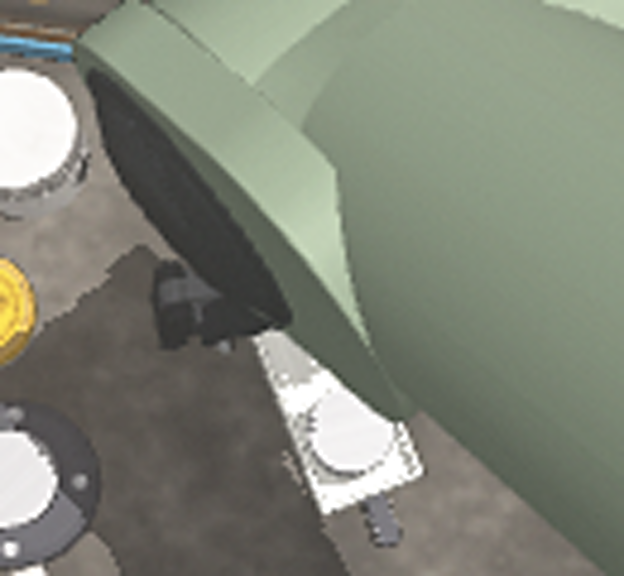

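Pot B sits centred in the pull-end bay at crop (350,430). Descending on the tray's middle.

>>> {"method": "jog_arm", "body": {
  "travel": [
    [-0.024, -0.004, 0],
    [-0.024, -0.004, 0.2],
    [-0.024, -0.004, 0.4],
    [-0.024, -0.004, 0.4]
  ],
  "turn": [-0.095, -0.095, -0.095, -0.095]
}}

```text
clock: 26.0
ee_pos: [0.5369, 0.085, 0.0587]
orientation: [-0.002, -0.256, 0.967, 0.0]
force: [0.1, -0.7, 0.8]
grip_width: 1.005
grip_force: 0.0
```

>>> {"method": "jog_arm", "body": {
  "travel": [
    [0, 0, 0.15],
    [0, 0, 0.28],
    [0, 0, 0.36],
    [0, 0, 0.38],
    [0, 0, 0.38]
  ],
  "turn": [0, 0, 0, 0, 0]
}}

```text
clock: 26.5
ee_pos: [0.5389, 0.0856, 0.0051]
orientation: [0.0, -0.258, 0.966, 0.0]
force: [0.4, 0.9, -0.2]
grip_width: 1.004
grip_force: 0.0
```

```bash
python3 -c "
from h import *
w2t(.538,.0855,.003,.52+np.pi)"
```

```text
pos [0.5389 0.0856 0.0051] yaw -2.621 q7 1.07 t 26.5 F [ 0.4  0.9 -0.2] w 85.3 -> travel [0.006, 0.003, 0.014] turn 0.001
```

>>> {"method": "jog_arm", "body": {
  "travel": [
    [0, 0, 0.008],
    [0, 0, 0.008],
    [0, 0, 0.008],
    [0, 0, 0.008],
    [0, 0, 0.008],
    [0, 0, 0.008],
    [0, 0, 0.008],
    [0, 0, 0.008],
    [0, 0, 0.008]
  ],
  "turn": [0, 0, 0, 0, 0, 0, 0, 0, 0],
  "hand": -1,
  "grip_force": 100
}}

```text
clock: 27.4
ee_pos: [0.5392, 0.0853, 0.0046]
orientation: [0.001, -0.258, 0.966, -0.0]
force: [-5.0, -2.7, 19.5]
grip_width: 0.647
grip_force: 103.0
```

>>> {"method": "jog_arm", "body": {
  "travel": [
    [0, 0, -0.05],
    [0, 0, -0.15],
    [0, 0, -0.3],
    [0, 0, -0.45],
    [0, 0, -0.5],
    [0, 0, -0.5]
  ],
  "turn": [0, 0, 0, 0, 0, 0]
}}

```text
clock: 28.0
ee_pos: [0.5392, 0.0852, 0.0794]
orientation: [0.001, -0.258, 0.966, -0.0]
force: [-0.7, -0.3, -4.3]
grip_width: 0.647
grip_force: 106.9
```

```bash
python3 -c "
from h import *
w2t(.442,.233,.08,1.578)
t=img('top')['image'][120:260,190:330];b=img('scene')['image'][100:260,190:350]
t=cv2.resize(t,(400,400),interpolation=cv2.INTER_CUBIC);b=cv2.resize(b,(400,400),interpolation=cv2.INTER_CUBIC)
cv2.imwrite('pics/g9.png',np.hstack([t,b]))
d=img('scene')
for n in ('counter','pad_top'):
  for x in r.place_of('scene',n)[:1]: v,u=x['centre'];print(n,x['score'],ray(d,u*512,v*384,0 if n=='counter' else .04)[:2])
d=img('top')
for n in ('counter','pad_top'):
  for x in r.place_of('top',n)[:1]: v,u=x['centre'];print(n,x['score'],ray(d,u*512,v*384,0 if n=='counter' else .04)[:2])
"
```

```text
pos [0.5392 0.0852 0.0794] yaw -2.62 q7 1.17 t 28.0 F [-0.7 -0.3 -4.3] w 55.0 -> travel [0.072, 1.177, -0.005] turn 1.39
counter 0.96 [0.44264755 0.22869286]
counter 0.57 [0.43783642 0.23140268]
pad_top 0.73 [0.44060546 0.23278458]
```

View pics/g9.png

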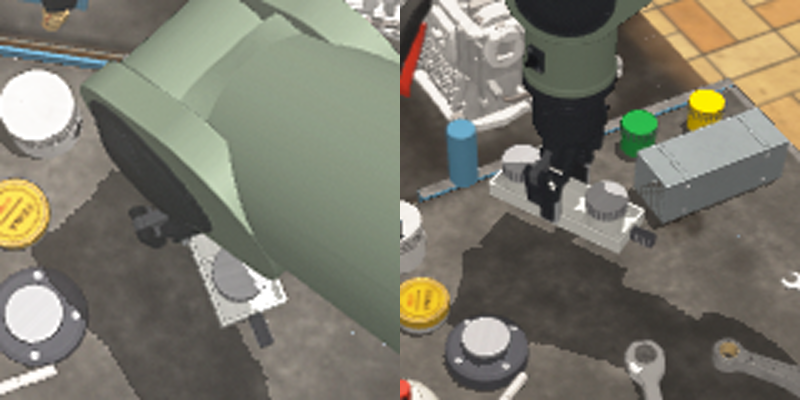

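>>> {"method": "jog_arm", "body": {
  "travel": [
    [0, 0, -0.02],
    [0, 0.08, -0.05],
    [0.01, 0.16, -0.05],
    [0.02, 0.24, -0.05],
    [0.03, 0.32, -0.05],
    [0.03, 0.4, -0.05],
    [0.04, 0.48, -0.05],
    [0.04, 0.56, -0.05],
    [0.05, 0.64, -0.05],
    [0.05, 0.72, -0.05],
    [0.06, 0.8, -0.05],
    [0.06, 0.88, -0.05],
    [0.06, 0.94, -0.05],
    [0.06, 0.97, -0.05],
    [0.06, 0.97, -0.05],
    [0.06, 0.97, -0.05]
  ],
  "turn": [0.02, 0.07, 0.14, 0.22, 0.3, 0.38, 0.46, 0.54, 0.62, 0.7, 0.78, 0.86, 0.93, 0.98, 1, 1]
}}

```text
clock: 30.0
ee_pos: [0.4585, 0.207, 0.0859]
orientation: [0.0, 0.47, 0.883, 0.0]
force: [0.1, -0.1, -4.0]
grip_width: 0.648
grip_force: 106.9
```

```bash
python3 -c "
from h import *
w2t(.4405,.231,.075,1.578)"
```

```text
pos [0.4585 0.207  0.0859] yaw 2.163 q7 -0.37 t 30.0 F [ 0.1 -0.1 -4. ] w 55.1 -> travel [0.2, -0.01, 0.073] turn 0.39
```

>>> {"method": "jog_arm", "body": {
  "travel": [
    [0.05, 0, 0],
    [0.1, 0, 0.02],
    [0.15, -0.01, 0.04],
    [0.2, -0.01, 0.073],
    [0.2, -0.01, 0.073],
    [0.2, -0.01, 0.073],
    [0.2, -0.01, 0.073]
  ],
  "turn": [0.05, 0.13, 0.21, 0.29, 0.36, 0.39, 0.39]
}}

```text
clock: 30.7
ee_pos: [0.4405, 0.2308, 0.0748]
orientation: [0.0, 0.704, 0.71, -0.0]
force: [-0.1, -0.6, -3.3]
grip_width: 0.651
grip_force: 107.0
```

```bash
python3 -c "
from h import *
w2t(.4405,.231,.047,1.578)
b=img('scene')['image'][120:320,130:350]
cv2.imwrite('pics/g10.png',cv2.resize(b,None,fx=3,fy=3,interpolation=cv2.INTER_CUBIC))"
```

```text
pos [0.4405 0.2308 0.0748] yaw 1.579 q7 -0.9 t 30.7 F [-0.1 -0.6 -3.3] w 55.3 -> travel [0.001, -0.0, 0.186] turn 0.0
```

View pics/g10.png

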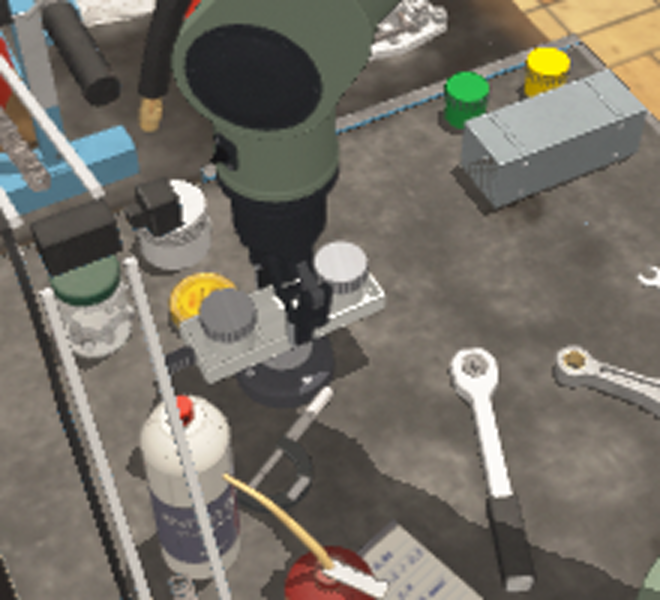

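The loaded tray hangs level and centred above the counter pad at crop (290,350), with both pots upright. Pressing in stages.

>>> {"method": "jog_arm", "body": {
  "travel": [
    [0, 0, 0.06],
    [0, 0, 0.12],
    [0, 0, 0.17],
    [0, 0, 0.19],
    [0, 0, 0.205],
    [0, 0, 0.22],
    [0, 0, 0.235],
    [0, 0, 0.25],
    [0, 0, 0.25]
  ],
  "turn": [0, 0, 0, 0, 0, 0, 0, 0, 0]
}}

```text
clock: 31.65
ee_pos: [0.44, 0.2309, 0.0374]
orientation: [0.0, 0.704, 0.71, -0.0]
force: [-5.8, -2.1, 6.5]
grip_width: 0.646
grip_force: 108.2
```

>>> {"method": "jog_arm", "body": {
  "travel": [
    [0, 0, 0.007],
    [0, 0, 0.014],
    [0, 0, 0.021],
    [0, 0, 0.025],
    [0, 0, 0.025],
    [0, 0, 0.025]
  ],
  "turn": [0, 0, 0, 0, 0, 0]
}}

```text
clock: 32.25
ee_pos: [0.4401, 0.2308, 0.0345]
orientation: [0.0, 0.704, 0.71, -0.0]
force: [-11.0, -5.5, 27.0]
grip_width: 0.646
grip_force: 110.5
```

>>> {"method": "jog_arm", "body": {
  "travel": [
    [0, 0, 0.002],
    [0, 0, 0.002],
    [0, 0, 0.002],
    [0, 0, 0],
    [0, 0, -0.03],
    [0, 0, -0.1],
    [0, 0, -0.2],
    [0, 0, -0.3],
    [0, 0, -0.33],
    [0, 0, -0.33]
  ],
  "turn": [0, 0, 0, 0, 0, 0, 0, 0, 0, 0]
}}

```text
clock: 33.25
ee_pos: [0.4409, 0.2313, 0.0837]
orientation: [0.0, 0.705, 0.71, 0.001]
force: [-0.5, -0.0, -3.9]
grip_width: 0.649
grip_force: 106.9
```

```bash
python3 -c "
from h import *
w2t(.551,.10,.075,1.578)
t=img('top')['image'][120:270,180:380];b=img('scene')['image'][110:260,150:350]
cv2.imwrite('pics/g11.png',np.vstack([cv2.resize(q,(400,300),interpolation=cv2.INTER_CUBIC) for q in (t,b)]))
d=img('top')
for x in r.place_of('top','sleeve'): v,u=x['centre'];print(x['score'],ray(d,u*512,v*384,0)[:2])
"
```

```text
pos [0.4409 0.2313 0.0837] yaw 1.578 q7 -0.89 t 33.2 F [-0.5 -0.  -3.9] w 55.2 -> travel [-0.88, 0.727, 0.059] turn 0.0
0.79 [ 0.55754975 -0.04387073]
```

View pics/g11.png

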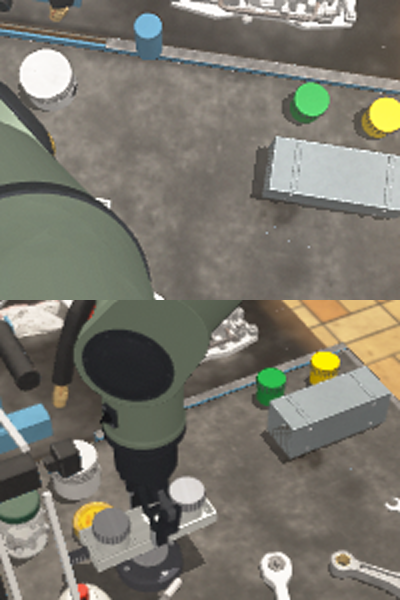

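```bash
python3 -c "
from h import *
for n,seed in (('top',(345,203)),('scene',(318,160))):
    d=img(n); im=cv2.resize(d['image'],None,fx=4,fy=4,interpolation=cv2.INTER_CUBIC)
    o=(.551,-.0415)
    p=proj(d,(.55,-.13,.066)); sd=(int((p[0]+.5)*4),int((p[1]+.5)*4))
    print(n,sd,im[sd[1],sd[0]])
    for tol in (8,14,20):
        m=np.zeros((im.shape[0]+2,im.shape[1]+2),np.uint8)
        cv2.floodFill(im.copy(),m,sd,0,(tol,)*3,(tol,)*3,4|(255<<8)|cv2.FLOODFILL_FIXED_RANGE|cv2.FLOODFILL_MASK_ONLY)
        m=cv2.morphologyEx(m[1:-1,1:-1],cv2.MORPH_CLOSE,np.ones((21,21))); m=cv2.morphologyEx(m,cv2.MORPH_OPEN,np.ones((9,9)))
        c=max(cv2.findContours(m,0,cv2.CHAIN_APPROX_NONE)[0],key=cv2.contourArea)
        W=np.array([ray(d,(q[0][0]+.5)/4-.5,(q[0][1]+.5)/4-.5,.066)[:2] for q in c])
        (cx,cy),(w,h),a=cv2.minAreaRect((W*1000).astype(np.float32)); print(tol,round(cx,1),round(cy,1),round(w,1),round(h,1),round(a,2))
        # long edges: median x at slices of y
        ys=W[:,1]
        mid=cy/1000
        for y in (mid+.05,mid,mid-.05):
            s=W[abs(ys-y)<.012]; print('   y',round(y,3),round(s[s[:,0]<cx/1000][:,0].mean(),4),round(s[s[:,0]>cx/1000][:,0].mean(),4))
"
```

```text
top (1411, 831) [196 197 191]
8 551.7 -126.8 174.2 67.2 89.92
   y -0.077 0.5213 0.5821
   y -0.127 0.5207 0.5844
   y -0.177 0.5212 0.5837
14 551.7 -126.4 175.5 68.8 89.57
   y -0.076 0.5188 0.5826
   y -0.126 0.5183 0.5849
   y -0.176 0.5181 0.5848
20 551.8 -126.3 176.1 69.4 89.36
   y -0.076 0.5185 0.5858
   y -0.126 0.518 0.5852
   y -0.176 0.5178 0.5851
scene (1265, 636) [177 180 175]
8 552.7 -128.9 173.2 67.7 89.81
   y -0.079 0.521 0.5852
   y -0.129 0.5207 0.5841
   y -0.179 0.5202 0.5845
14 553.1 -128.7 174.1 68.9 89.67
   y -0.079 0.5207 0.5859
   y -0.129 0.5204 0.5848
   y -0.179 0.5201 0.585
20 553.2 -128.8 175.0 69.7 89.92
   y -0.079 0.5203 0.5864
   y -0.129 0.5201 0.5856
   y -0.179 0.5197 0.5858
```

>>> {"method": "jog_arm", "body": {
  "travel": [
    [-0.06, 0.03, 0],
    [-0.15, 0.09, 0],
    [-0.25, 0.17, 0],
    [-0.36, 0.26, 0],
    [-0.47, 0.35, 0],
    [-0.58, 0.44, 0],
    [-0.69, 0.53, 0],
    [-0.79, 0.62, 0.02],
    [-0.88, 0.69, 0.04],
    [-0.94, 0.737, 0.06],
    [-0.94, 0.737, 0.06],
    [-0.94, 0.737, 0.06]
  ],
  "turn": [0, 0, 0, 0.008, 0.008, 0.008, 0.008, 0.008, 0.008, 0.008, 0.008, 0.008]
}}

```text
clock: 34.75
ee_pos: [0.5516, 0.0913, 0.0739]
orientation: [-0.0, 0.709, 0.706, -0.0]
force: [0.0, 0.9, -2.8]
grip_width: 0.647
grip_force: 107.0
```

```bash
python3 -c "
from h import *
w2t(.552,.06,.010,1.566)"
```

```text
pos [0.5516 0.0913 0.0739] yaw 1.566 q7 -0.56 t 34.8 F [ 0.   0.9 -2.8] w 55.0 -> travel [-0.209, 0.004, 0.426] turn 0.0
```

>>> {"method": "jog_arm", "body": {
  "travel": [
    [0, 0, 0.1],
    [0, 0, 0.2],
    [0, 0, 0.3],
    [-0.1, 0.004, 0.38],
    [-0.19, 0.004, 0.42],
    [-0.195, 0.004, 0.426],
    [-0.195, 0.004, 0.426]
  ],
  "turn": [0, 0, 0, 0, 0, 0, 0]
}}

```text
clock: 35.45
ee_pos: [0.5525, 0.061, 0.01]
orientation: [-0.0, 0.709, 0.705, -0.0]
force: [-0.1, 0.3, -3.3]
grip_width: 0.648
grip_force: 107.0
```

```bash
python3 -c "
from h import *
w2t(.552,.0,.010,1.566)
pots(z=.033)
for n in ('top','scene'):
  d=img(n)
  for x in r.cut_out(n,'tray'):
    m=x['pixels'].astype(np.uint8)
    if x['score']<.3: continue
    W=np.array([ray(d,u,v,.028)[:2] for v,u in np.argwhere(m).astype(float)],np.float32); print(n,x['score'],m.sum(),cv2.minAreaRect(W*1000))
"
```

```text
pos [0.5525 0.061  0.01  ] yaw 1.565 q7 -0.56 t 35.5 F [-0.1  0.3 -3.3] w 55.1 -> travel [-0.407, -0.001, 0.0] turn -0.001
top 0.62 175 [253.3 195.9] sat 5 [0.5471 0.1181]
scene 0.82 304 [243.9 191.7] sat 10 [0.557  0.1117]
scene 0.76 166 [278.1 177.5] sat 9 [ 0.5604 -0.0059]
scene 0.37 774 [224.4 240.5] sat 9 [0.427  0.2378]
top 0.53 228 ((536.60107421875, 127.36229705810547), (92.36241149902344, 42.54145050048828), 53.427127838134766)
scene 0.83 560 ((543.9735107421875, 78.51445770263672), (204.42823791503906, 74.04855346679688), 89.17577362060547)
```

>>> {"method": "jog_arm", "body": {
  "travel": [
    [-0.03, -0.003, 0],
    [-0.07, -0.003, 0],
    [-0.1, -0.003, 0],
    [-0.13, -0.003, 0],
    [-0.16, -0.003, 0],
    [-0.19, -0.003, 0],
    [-0.21, -0.003, 0],
    [-0.21, -0.003, 0]
  ],
  "turn": [0, 0, 0, 0, 0, 0, 0, 0]
}}

```text
clock: 36.65
ee_pos: [0.5519, 0.0296, 0.0102]
orientation: [0.0, 0.709, 0.705, -0.0]
force: [0.2, 0.2, -2.9]
grip_width: 0.649
grip_force: 107.0
```

No contact, so the plain end is about 15 mm inside. Continuing.

>>> {"method": "jog_arm", "body": {
  "travel": [
    [-0.04, 0, 0],
    [-0.09, 0, 0],
    [-0.14, 0, 0],
    [-0.19, 0, 0],
    [-0.24, 0, 0],
    [-0.28, 0, 0],
    [-0.31, 0, 0],
    [-0.31, 0, 0]
  ],
  "turn": [0, 0, 0, 0, 0, 0, 0, 0]
}}

```text
clock: 37.45
ee_pos: [0.5516, -0.0171, 0.0102]
orientation: [0.0, 0.709, 0.705, -0.0]
force: [0.3, -0.0, -3.6]
grip_width: 0.647
grip_force: 107.0
```

>>> {"method": "jog_arm", "body": {
  "travel": [
    [0, 0, 0.008],
    [0, 0, 0.017],
    [0, 0, 0.022],
    [0, 0, 0.022]
  ],
  "turn": [0, 0, 0, 0]
}}

```text
clock: 37.85
ee_pos: [0.5518, -0.0157, 0.0072]
orientation: [0.0, 0.708, 0.706, 0.0]
force: [-2.1, 1.7, 8.5]
grip_width: 0.646
grip_force: 108.6
```

>>> {"method": "jog_arm", "body": {
  "travel": [
    [0, 0, 0],
    [0, 0, 0],
    [0, 0, 0],
    [0, 0, 0],
    [0, 0, -0.05],
    [0, 0, -0.2],
    [0, 0, -0.45],
    [0, 0, -0.6],
    [0.2, 0, -0.6],
    [0.45, 0, -0.6],
    [0.667, 0, -0.6],
    [0.667, 0, -0.6]
  ],
  "turn": [0, 0, 0, 0, 0, 0, 0, 0, 0, 0, 0, 0],
  "hand": 1
}}

```text
clock: 39.05
ee_pos: [0.5519, 0.0888, 0.0977]
orientation: [-0.001, 0.707, 0.707, 0.001]
force: [-0.7, -0.2, 0.5]
grip_width: 0.998
grip_force: 0.0
```

```bash
python3 -c "
from h import *
w2t(.5515,.086,.02,1.566)
pots(z=.027)
d=img('scene')
for x in r.place_of('scene','tray_pull'): v,u=x['centre'];print('pull',x['score'],ray(d,u*512,v*384,.01)[:2])
for x in r.cut_out('scene','tray')[:2]:
    m=x['pixels'].astype(np.uint8)
    W=np.array([ray(d,u,v,.02)[:2] for v,u in np.argwhere(m).astype(float)],np.float32); print(x['score'],m.sum(),cv2.minAreaRect(W*1000))
"
```

```text
pos [0.5519 0.0888 0.0977] yaw 1.572 q7 -0.55 t 39.0 F [-0.7 -0.2  0.5] w 84.9 -> travel [-0.02, -0.003, 0.518] turn 0.004
0.58 529 ((546.4886474609375, 21.225250244140625), (70.63616943359375, 158.97218322753906), 1.5021498203277588)
```

>>> {"method": "jog_arm", "body": {
  "travel": [
    [-0.01, -0.003, 0.15],
    [-0.012, -0.003, 0.35],
    [-0.012, -0.003, 0.5],
    [-0.012, -0.003, 0.6],
    [-0.012, -0.003, 0.615],
    [-0.012, -0.003, 0.615]
  ],
  "turn": [0.004, 0.004, 0.004, 0.004, 0.004, 0.004]
}}

```text
clock: 40.0
ee_pos: [0.5518, 0.0818, 0.0049]
orientation: [-0.0, 0.711, 0.703, -0.0]
force: [0.2, -0.3, 1.1]
grip_width: 1.0
grip_force: 0.0
```

```bash
python3 -c "
from h import *
w2t(.552,.087,.004,1.566)
pots(z=.027)
d=img('scene')
for x in r.place_of('scene','tray_pull'): v,u=x['centre'];print('pull',x['score'],ray(d,u*512,v*384,.01)[:2])
"
```

```text
pos [0.5518 0.0818 0.0049] yaw 1.56 q7 -0.62 t 40.0 F [ 0.2 -0.3  1.1] w 85.0 -> travel [0.035, 0.001, 0.006] turn -0.004
scene 0.54 40 [292.9 175.6] sat 15 [ 0.5512 -0.0531]
scene 0.48 119 [271.3 182.1] sat 9 [0.5581 0.0186]
pull 0.67 [0.5527483  0.08427072]
pull 0.48 [0.43533547 0.23578255]
```

>>> {"method": "jog_arm", "body": {
  "travel": [
    [0.035, 0.001, 0.004],
    [0.035, 0.001, 0.004],
    [0.035, 0.001, 0.004],
    [0.035, 0.001, 0.004]
  ],
  "turn": [-0.004, -0.004, -0.004, -0.004]
}}

```text
clock: 40.7
ee_pos: [0.5519, 0.0872, 0.0041]
orientation: [0.0, 0.709, 0.706, -0.0]
force: [1.2, -0.3, 0.0]
grip_width: 0.998
grip_force: 0.0
```

>>> {"method": "jog_arm", "body": {
  "travel": [
    [0, 0, 0],
    [0, 0, 0],
    [0, 0, 0],
    [0, 0, 0],
    [0, 0, 0],
    [0, 0, 0],
    [0, 0, 0],
    [0, 0, 0],
    [0, 0, 0],
    [0, 0, 0],
    [0, 0, 0],
    [0, 0, 0],
    [0, 0, 0],
    [0, 0, 0]
  ],
  "turn": [0, 0, 0, 0, 0, 0, 0, 0, 0, 0, 0, 0, 0, 0],
  "hand": -1,
  "grip_force": 50
}}

```text
clock: 42.1
ee_pos: [0.5519, 0.0872, 0.0041]
orientation: [0.0, 0.709, 0.706, 0.0]
force: [0.3, -1.5, 5.4]
grip_width: 0.123
grip_force: 50.5
```

>>> {"method": "jog_arm", "body": {
  "travel": [
    [0, 0, -0.012],
    [0, 0, -0.024],
    [-0.03, 0, -0.024],
    [-0.08, 0, -0.024],
    [-0.14, 0, -0.024],
    [-0.2, 0, -0.024],
    [-0.26, 0, -0.024],
    [-0.32, 0, -0.024],
    [-0.36, 0, -0.024],
    [-0.36, 0, -0.024]
  ],
  "turn": [0, 0, 0, 0, 0, 0, 0, 0, 0, 0]
}}

```text
clock: 43.1
ee_pos: [0.5516, 0.032, 0.0076]
orientation: [0.0, 0.709, 0.705, -0.0]
force: [-0.6, 0.3, -3.3]
grip_width: 0.122
grip_force: 49.4
```

```bash
python3 -c "
from h import *
w2t(.5515,-.01,.0075,1.566)
pots(['scene'],z=.03)"
```

```text
pos [0.5516 0.032  0.0076] yaw 1.565 q7 -0.54 t 43.1 F [-0.6  0.3 -3.3] w 10.4 -> travel [-0.28, 0.001, 0.001] turn -0.001
scene 0.71 180 [285.5 177. ] sat 9 [ 0.5543 -0.0286]
```

>>> {"method": "jog_arm", "body": {
  "travel": [
    [-0.04, 0, 0],
    [-0.09, 0, 0],
    [-0.14, 0, 0],
    [-0.19, 0, 0],
    [-0.24, 0, 0],
    [-0.28, 0, 0],
    [-0.31, 0, 0],
    [-0.31, 0, 0]
  ],
  "turn": [0, 0, 0, 0, 0, 0, 0, 0]
}}

```text
clock: 44.0
ee_pos: [0.5514, -0.0142, 0.0076]
orientation: [0.0, 0.709, 0.705, -0.0]
force: [-0.3, -0.2, -3.5]
grip_width: 0.127
grip_force: 49.4
```

>>> {"method": "jog_arm", "body": {
  "travel": [
    [-0.01, 0, 0],
    [-0.02, 0, 0],
    [-0.03, 0, 0],
    [-0.04, 0, 0.005],
    [-0.05, 0, 0.005],
    [-0.05, 0, 0.005]
  ],
  "turn": [0, 0, 0, 0, 0, 0]
}}

```text
clock: 44.6
ee_pos: [0.5519, -0.0198, 0.0074]
orientation: [0.0, 0.708, 0.706, 0.001]
force: [-1.5, 5.7, 4.8]
grip_width: 0.125
grip_force: 50.5
```

>>> {"method": "jog_arm", "body": {
  "travel": [
    [-0.01, 0, -0.004],
    [-0.02, 0, -0.004],
    [-0.025, 0, -0.004],
    [-0.025, 0, -0.004]
  ],
  "turn": [0, 0, 0, 0]
}}

```text
clock: 45.0
ee_pos: [0.5514, -0.0249, 0.0075]
orientation: [0.0, 0.709, 0.705, -0.0]
force: [0.9, -0.0, -2.1]
grip_width: 0.122
grip_force: 49.7
```

```bash
python3 -c "
from h import *
w2t(.5515,-.025,.0065,1.566)
d=img('scene')
for x in r.place_of('scene','tray_pull'): v,u=x['centre'];print('pull',x['score'],ray(d,u*512,v*384,.013)[:2])
for x in r.cut_out('scene','tray')[:2]:
    m=x['pixels'].astype(np.uint8)
    W=np.array([ray(d,u,v,.013)[:2] for v,u in np.argwhere(m).astype(float)],np.float32); print(x['score'],m.sum(),W.min(0),W.max(0))
"
```

```text
pos [ 0.5514 -0.0249  0.0075] yaw 1.566 q7 -0.44 t 45.0 F [ 0.9 -0.  -2.1] w 10.3 -> travel [-0.001, 0.001, 0.007] turn -0.0
pull 0.5 [ 0.54632431 -0.03185813]
pull 0.24 [0.43725381 0.23260017]
```

>>> {"method": "jog_arm", "body": {
  "travel": [
    [-0.007, 0, 0],
    [-0.014, 0, 0],
    [-0.02, 0, 0],
    [-0.02, 0, 0]
  ],
  "turn": [0, 0, 0, 0]
}}

```text
clock: 45.55
ee_pos: [0.5514, -0.0258, 0.0075]
orientation: [-0.001, 0.708, 0.706, 0.001]
force: [-0.3, 10.6, -0.5]
grip_width: 0.122
grip_force: 49.7
```

Back wall reached with about 10 N of push. Lowering onto the sleeve floor and releasing.

>>> {"method": "jog_arm", "body": {
  "travel": [
    [0.008, 0, 0.008],
    [0.008, 0, 0.016],
    [0.008, 0, 0.022],
    [0.008, 0, 0.022]
  ],
  "turn": [0, 0, 0, 0]
}}

```text
clock: 45.95
ee_pos: [0.5519, -0.0253, 0.0059]
orientation: [0.0, 0.708, 0.706, 0.001]
force: [-10.0, 7.3, 36.2]
grip_width: 0.122
grip_force: 55.5
```

>>> {"method": "jog_arm", "body": {
  "travel": [
    [0, 0, 0],
    [0, 0, 0],
    [0, 0, 0],
    [0, 0, 0],
    [0.02, 0, -0.01],
    [0.03, 0, -0.05],
    [0.03, 0, -0.2],
    [0.03, 0, -0.45],
    [0.1, 0, -0.7],
    [0.4, 0, -0.9],
    [0.7, 0, -0.9],
    [1, 0, -0.9],
    [1, 0, -0.9]
  ],
  "turn": [0, 0, 0, 0, 0, 0, 0, 0, 0, 0, 0, 0, 0],
  "hand": -0.3
}}

```text
clock: 47.25
ee_pos: [0.5514, 0.1305, 0.1401]
orientation: [-0.001, 0.706, 0.708, 0.001]
force: [0.3, -0.5, -0.9]
grip_width: 0.35
grip_force: 0.0
```

```bash
python3 -c "
from h import *
w2t(.5515,.1,.15,1.566)
pots(z=.03)
for n in ('top','scene'):
  d=img(n)
  for x in r.place_of(n,'tray_pull'): v,u=x['centre'];print(n,'pull',x['score'],ray(d,u*512,v*384,.013)[:2])
  for x in r.cut_out(n,'tray')[:2]:
    m=x['pixels'].astype(np.uint8)
    W=np.array([ray(d,u,v,.013)[:2] for v,u in np.argwhere(m).astype(float)],np.float32); print(x['score'],m.sum(),W.min(0),W.max(0))
"
```

```text
pos [0.5514 0.1305 0.1401] yaw 1.574 q7 -0.6 t 47.2 F [ 0.3 -0.5 -0.9] w 29.7 -> travel [-0.203, 0.0, -0.066] turn 0.005
top pull 0.42 [0.44172823 0.2294957 ]
top pull 0.17 [0.61555667 0.26317793]
scene pull 0.54 [ 0.55197132 -0.03383188]
0.66 1601 [ 0.51237184 -0.25688812] [ 0.6340995  -0.03928704]
0.49 82 [ 0.5391811  -0.06439804] [ 0.58254504 -0.01832163]
```

```bash
python3 -c "
from h import *
print(r.job_done())"
```

```text
the job is handed in; nothing more can be done
None
```

I handed the job in at about 47 s: the tray, with both pots in its outer bays, was pressed on the counter pad and then slid home with its pull at the mouth. I checked the final seating by position and wall contact rather than by eye, and no verdict came back.

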